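# Set the deck interlock: isolator, then mode selector

### The job

Put the pipetting deck into service mode at its interlock box: turn the red isolator crank clockwise until you feel it come up firm against its stop, which frees the purple selector crank; then turn the selector clockwise all the way over to its own stop. Never strain a crank against its stop or lock (stay under about 20 N at its post), leave both cranks set, and leave the labware on and around the box where it is.

Things in the scene. Friction and masses are not known exactly. Their poses are not given: they have to be found in the camera images.
- interlock: white interlock box fixed to the table, 150 (x) x 240 (y) x 50 mm high; top yellow on its +y half (isolator), grey on its -y half (selector). Origin: centre of its underside, z up, front = -x; turned up to 0.4 rad. Two cranks turn on upright axes on its top; inside, unseen, a sliding bolt locks the selector until the isolator has driven it clear.
- isolator_axis (a point): point on the box's top face (50 mm above the table) on the turning axis of the red isolator crank; fixed.
- selector_axis (a point): point on the box's top face (50 mm above the table) on the turning axis of the purple selector crank; fixed.
- isolator_post (a point): centre line of the red crank's post, 90 mm above the table, 60 mm from the axis; moves with the crank. Crank: flat 15 mm wide arm, 52 to 62 mm above the table, with an upright round post at its outer end, 16 mm in diameter, from 62 to 112 mm above the table, to be taken or pushed from above.
- selector_post (a point): centre line of the purple crank's post, 90 mm above the table, 45 mm from the axis; moves with the crank. Same arm and post heights and post diameter (16 mm) as the red crank.
- isolator_turn (a joint): red crank angle (rad), clockwise seen from above; at 0 its arm points 150 deg counter-clockwise of the box's +x. Starts 0 to 0.25; stays where left. Takes 4 N at the post (6 pinched), 4 more once it meets the bolt, then comes up firm at a hard stop between 0.83 and 1.67: where differs per unit and is found only by feel. Only its last 0.06 rad before that stop free the selector.
- selector_turn (a joint): purple crank angle (rad), clockwise seen from above; at 0 its arm points 30 deg clockwise of the box's +x. Starts at 0, locked with about 0.06 rad of play until the isolator is set; then turns with 3 N at the post (6 pinched) to its hard stop at 1.4 and stays where left.
- isolator: the red crank's arm and post, turning with joint isolator_turn; origin on its axis, 50 mm above the table, x along the arm to the post.
- selector: the purple crank's arm and post, turning with joint selector_turn; origin on its axis, 50 mm above the table, x along the arm to the post.
- tube_cap: magenta screw cap, 33 mm across, 18 mm high, standing on top of the interlock box between the cranks, nearest the box's front edge; origin at the centre of its underside. Bystander.
- dish_a: closed petri dish with beige agar, 90 mm across, 14 mm high; origin at the centre of its underside. Bystander.
- dish_b: second such petri dish (90 mm across, 14 mm high). Bystander.
- well_plate: clear 96-well plate, 127 x 85 x 14 mm (x, y, z); origin at the centre of its underside. Bystander.
- jar: small jar with magenta cap, 52 mm across, 75 mm high; origin at the centre of its underside. Bystander.
- tube: upright 28 mm wide sample tube with magenta cap, 93 mm high; origin at the centre of its underside. Bystander.

How it is judged (in metres and radians):
On the way, in this order (a step that is already met when the one before it is completed fails the run):
1. the isolator crank is turned at least 0.65 rad with the selector still locked (value of joint isolator_turn above 0.65 rad and value of joint selector_turn below 0.15 rad), for 0.1 s.
2. the selector crank is at its stop (value of joint selector_turn above 1.3 rad), for 0.2 s.
At the end, for the whole second after the job is handed in: The isolator crank is left set (past 0.65 rad; in fact it must come within about 0.06 rad of its hidden stop, or the selector stays locked), the selector crank is left within 0.1 rad of its stop at 1.4, both at rest (value of joint isolator_turn above 0.65 rad and value of joint selector_turn above 1.3 rad and velocity of joint isolator_turn between -0.05 and 0.05 rad/s and velocity of joint selector_turn between -0.05 and 0.05 rad/s); the robot touches nothing.
It fails at once if a crank is strained: driven against the bolt or its stop inside the box with more than 40 N there (about 24 N at the post) (contact force between any of isolator, selector and interlock above 40 N).
It fails at once if a bystander is moved more than 25 mm or tipped over (distance of any of tube_cap, dish_a, dish_b, well_plate, jar, tube from where it was at the start of the episode above 0.025 m or angle between any of tube_cap, dish_a, dish_b, well_plate, jar, tube's own z axis and vertical above 0.5 rad).
It also fails if it takes over 72 s, if anything falls off the work surface, if the arm or the gripper's body presses on something with over 40 N, if the wrist force passes 120 N, or if a joint passes its speed limit or range.

### The arm

A 6-joint arm with a two-finger parallel gripper is mounted at the origin on the work surface. World frame = base frame: x ahead of the robot, y to its left, z up, the work surface at z = 0. Lengths are in mm, angles in rad, forces in N, time in s.
With the tool pointing down it reaches from about 300 to 850 mm from the base axis. Payload 5.4 kg.
Tool frame: the origin (TCP) lies on the mounting face of the last link; the fingertips stand 173 mm ahead of it and the grasp point (between the pads) lies 155 mm ahead of it; z points along the fingers, y is the line along which they close (so a half turn about z gives the same grasp; the last joint's range is limited). The gripper opens to 85 mm and grips with 20 to 120 N. Pads are 22 mm wide; open, the fingers measure 114 mm over their backs; the gripper's body (76 mm by 85 mm) begins 54 mm behind the grasp point. The pads swing forward as they close: fully open they stand 13 mm farther back than shut.
Start: joints at [1.111, 0.158, 1.597, -0, 1.386, -0.21], TCP at [142.157, 557.135, 404.699] pointing down, gripper open.
Joint ranges: [-2.91, 2.91], [-0.94, 2.29], [0.18, 2.7], [-1.29, 4.43], [0.17, 2.64], [-3, 3]. Speed limits (rad/s): [2.57, 2.57, 3.14, 3.14, 3.14, 3.14].

### API

Orientations are given as a unit quaternion [x, y, z, w].
In Python, from station import bot, imaging, finder gives the robot as it stands.
- The arm moves only by the shell command python3 -m pendant 'ROWS' [FORCE]. ROWS is JSON, a list of rows, each a list of 3 entries, a list of its own where there are three numbers: the opening, from 0 (shut) to 1 (fully open), then the shift along the tool's x, y, z scaled (see below), then the turn about the tool's z scaled (see below). In form: [[gripper, [dx, dy, dz], roll], ...]. A call has 1 to 20 rows; each row shifts and turns the commanded pose from where the row before left it, along the tool's axes as they then stand; what a row does not reach is not made up. The controller multiplies each number of a shift by 0.25 m and each number of a turn by 2 pi rad. A row lasts 1/8 s, in which the tool goes at most 62.5 mm and 10.7 degrees, less where a joint would pass 70% of its speed; a pose out of reach is approached as far as the arm can. A call with a number of a shift or a turn outside -1 to 1 is refused whole. A call with a gripper value outside its range is refused whole. The fingers move at their own pace and stop on an object; FORCE is the grip in N (left out, the last holds). Time passes only in rows, so rows that do not move let the fingers close. It gives the time, the measured TCP pose, the force, the opening and the grip force at its end, in the units of the state.
- bot.get_state(): the state, without advancing time (a new reading comes with each control period).
- imaging.get_image(name): name is "scene" or "top" or "wrist"; returns a dict with "image" (480x640x3 uint8, red, green, blue), "fx", "fy", "cx", "cy" (pixels), "R" (3x3) and "t" (3): a world point X has camera coordinates R X + t. Camera axes: x right, y down, z forward; pixel columns grow to the right and rows downward; lengths in mm; the calibration is good to about 2 mm. A picture is of the moment at which its call begins. There is no depth.
- bot.hand_in(): hands the job in; it is judged then, once.
Trained networks look in a picture, given as the dict that the camera call returned (one of the last four; its "shot" number tells which), for a name from the list of things; names that differ only in an ending like _2 or _b are one class to them, and where a whole thing is asked for, a point or a joint stands for the part that bears it (a point fixed in the world has none). Each returns a list of dicts, best first, with "p" (0 to 1); they miss things now and then, are a little off and sometimes report something else, mostly with a low value. They report only what shows in the picture. A call takes as long as a camera call.
- finder.find_in(query, picture): "xy" ([column, row] in pixels, amid what is visible of it).
The state is a dict: "time_s": time; "q": joint angles; "joint_velocities": joint speeds; "effort": joint torques, N m; "tcp_pos": TCP position; "tool_rot": TCP orientation; "ft_force": force on the tool from outside, world axes, zero at the start; "moment": the same for the moment, N m; "width": finger opening in mm; "gripper_force": force on a finger pad.
Only numpy, scipy, OpenCV 4.12 (cv2) and the standard library are available. Lean on these libraries where they do the work, as an engineer would, in place of code of your own. Each camera call takes 0.05 s, during which the arm holds its last target. There are 200 camera calls.

## Working session

There is one attempt and no reset: what is moved stays moved. The work goes in short steps, Python scripts to look and compute and a shell command to move; the robot and the scene stay as the last step left them, time stands still between calls to the robot, and variables do not carry over. Pictures are saved under pics/ and viewed, at most 10 in all, crops included, and the job is handed in when it is done.

```bash
ls; mkdir -p pics
python3 - <<'E'
from station import bot, imaging, finder
import cv2
for n in ["top","scene"]:
    im=imaging.get_image(n); cv2.imwrite(f"pics/{n}0.png",im["image"][:,:,::-1])
    print(n,im["fx"],im["cx"],im["cy"],im["R"],im["t"])
    for q in ["interlock","isolator","selector","isolator_post","selector_post","isolator_axis","selector_axis","tube_cap","tube","jar","dish_a","well_plate"]:
        try: print(q,[(d["xy"],round(d["p"],2)) for d in finder.find_in(q,im)[:2]])
        except Exception as e: print(q,e)
print(bot.get_state())
E
```

```text
pics
top 600.2026302726429 314.0376643026866 238.74743728512283 [[ 0.01141676 -0.99992563 -0.00428923]
 [-0.97952093 -0.01032126 -0.20107766]
 [ 0.20101843  0.00649704 -0.97956591]] [ -18.54464403  516.64463845 1458.32275199]
interlock [([328.0, 226.7], 0.92)]
isolator [([298.8, 216.7], 0.88)]
selector [([355.6, 226.9], 0.53)]
isolator_post [([299.5, 216.9], 0.59)]
selector_post [([355.0, 226.1], 0.51)]
isolator_axis [([329.4, 224.7], 0.82), ([142.4, 293.7], 0.58)]
selector_axis [([328.5, 220.1], 0.91)]
tube_cap [([448.0, 208.0], 0.46)]
tube [([476.9, 290.7], 0.63), ([342.2, 178.3], 0.56)]
jar [([448.4, 207.3], 0.73)]
dish_a [([475.7, 291.3], 0.79), ([139.3, 293.7], 0.61)]
well_plate [([154.7, 210.2], 0.55), ([300.1, 214.5], 0.45)]
scene 450.22912645542823 319.25449631969707 250.50263263786744 [[-0.16874302  0.98565748  0.00226525]
 [ 0.65469523  0.1138002  -0.74727751]
 [-0.73681745 -0.12461481 -0.66450823]] [ 115.81040847 -273.250255   1417.51684181]
interlock [([309.6, 280.7], 0.85)]
isolator [([349.4, 280.2], 0.61)]
selector []
isolator_post [([349.4, 278.1], 0.95)]
selector_post
[... 383 characters left out ...]

{'time_s': 1.3, 'q': array([ 1.11091585e+00,  1.58404933e-01,  1.59699595e+00,  1.43599364e-05,
        1.38619389e+00, -2.10113525e-01]), 'joint_velocities': array([ 0.00044036, -0.00064324, -0.00218553,  0.00024597,  0.0003474 ,
        0.00014273]), 'effort': array([-3.14653807e-04, -3.96013677e+01, -3.31692517e+01, -2.98144814e-04,
        8.18932949e-04,  1.92000357e-05]), 'tcp_pos': array([142.14801221, 557.13979298, 404.69840194]), 'tool_rot': array([ 1.24560426e-01,  9.92212024e-01,  1.31972172e-06, -7.01399285e-06]), 'ft_force': array([ 0.47831029, -0.12600396, -0.34045063]), 'moment': array([ 0.0413989 ,  0.01375039, -0.05688646]), 'gripper_force': 0.0, 'width': 85.53706282519028}
```

Run:
```python
import cv2
a=cv2.imread("pics/top0.png")[130:340,230:510]; b=cv2.imread("pics/scene0.png")[210:350,220:420]
a=cv2.resize(a,(800,600),interpolation=cv2.INTER_CUBIC); b=cv2.resize(b,(800,560),interpolation=cv2.INTER_CUBIC)
cv2.imwrite("pics/topc.png",a);cv2.imwrite("pics/scenec.png",b)
```

```text
(no output)
```

View pics/topc.png

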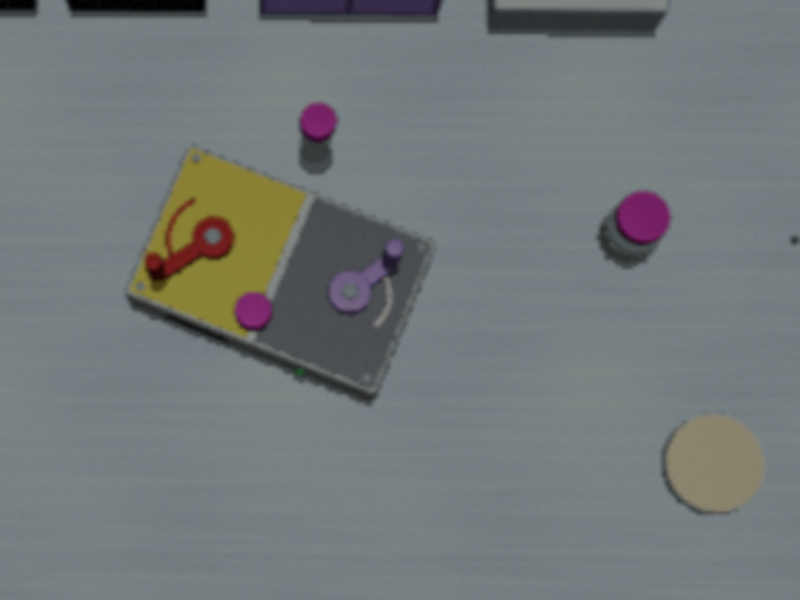

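View pics/scenec.png

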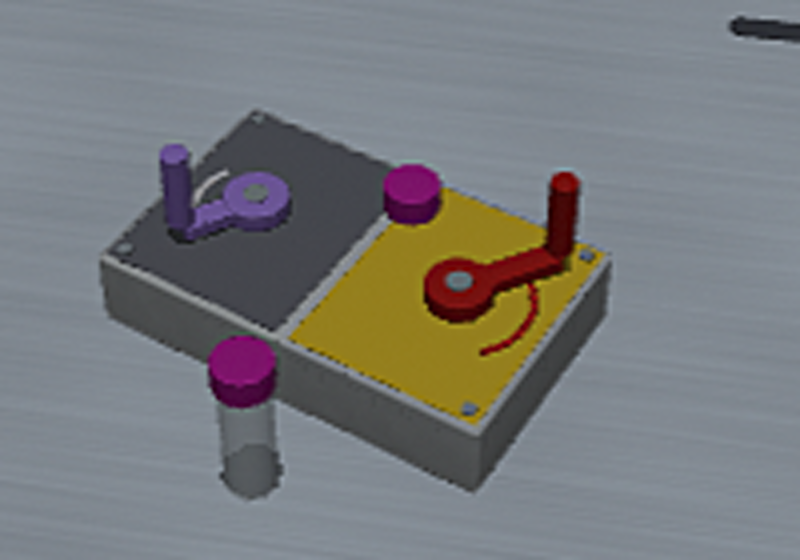

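The top crop shows the red hub at crop (212,237) with its post top at (153,262). The purple hub is at (350,291) with its post top at (394,247). The cap sits on the box at (254,311), and the tube stands behind the box at (318,120). The scene crop shows the same parts, so I'll triangulate from both.

```bash
cat > h.py <<'E'
import numpy as np
def ray(im,uv):
    R=np.array(im["R"]);t=np.array(im["t"])
    d=R.T@np.array([(uv[0]-im["cx"])/im["fx"],(uv[1]-im["cy"])/im["fy"],1]); return -R.T@t,d
def onz(im,uv,z):
    o,d=ray(im,uv); return o+d*(z-o[2])/d[2]
def tri(a,ua,b,ub):
    o,d=ray(a,ua);p,e=ray(b,ub); s=np.linalg.lstsq(np.c_[d,-e],p-o,rcond=None)[0]
    x,y=o+s[0]*d,p+s[1]*e; return (x+y)/2,np.linalg.norm(x-y)
def tool(dx,dy,st):   # world shift -> row units of tool x,y
    from scipy.spatial.transform import Rotation as Ro
    return Ro.from_quat(st["tool_rot"]).inv().apply([dx,dy,0])/250
E
python3 - <<'E'
from h import *
from station import imaging,bot
np.set_printoptions(precision=3,suppress=True)
T=imaging.get_image("top");S=imaging.get_image("scene")
t=lambda x,y:(230-.0+x*.35,130+y*.35); s=lambda x,y:(220+x*.25,210+y*.25)
for n,a,b,z in [("ihub",(212,237),(459,282),62),("ipost",(153,262),(565,182),112),("shub",(350,291),(256,194),62),("spost",(394,247),(175,153),112),("cap",(254,311),(412,185),68),("tube",(318,120),(242,360),93)]:
    print(n,*tri(T,t(*a),S,s(*b)),onz(T,t(*a),z),onz(S,s(*b),z))
c=[onz(T,t(*p),50)[:2] for p in [(193,148),(435,240),(375,390),(128,293)]]
print(c,np.mean(c,0), [np.linalg.norm(c[i]-c[i-1]) for i in range(4)])
d=(c[0]+c[1]-c[2]-c[3]); print("yaw",np.arctan2(d[1],d[0]))
d=(c[0]+c[3]-c[1]-c[2]); print("yaw",np.arctan2(-d[0],d[1]))
E
```

```text
ihub [581.114  13.779  61.192] 2.2403534246081063 [581.04   12.647  62.   ] [581.783  14.987  62.   ]
ipost [546.702  62.866 109.064] 2.761085356623048 [546.109  61.314 112.   ] [549.785  64.376 112.   ]
shub [ 533.236 -107.376   61.611] 3.5816887737374885 [ 533.515 -109.116   62.   ] [ 533.501 -105.458   62.   ]
spost [ 561.202 -142.052  110.902] 3.542089467413839 [ 561.361 -143.694  112.   ] [ 562.284 -139.838  112.   ]
cap [514.008 -23.174  64.197] 3.868699180757935 [513.491 -25.085  68.   ] [517.934 -20.599  68.   ]
tube [680.195 -78.219  91.116] 2.706550953850369 [679.875 -79.474  93.   ] [681.703 -76.364  93.   ]
[array([666.362,  31.251]), array([ 583.347, -185.473]), array([ 447.83, -131.53]), array([532.261,  86.49 ])] [557.45  -49.816] [np.float64(145.03265093408163), np.float64(232.07984499215823), np.float64(145.857927041133), np.float64(233.79754874228203)]
yaw -0.38476765202187396
yaw -0.3676492991435036
```

```bash
python3 -m pendant '[[0.5,[-0.1713,-0.1263,0],0],[0.5,[-0.1713,-0.1263,0],0],[0.5,[-0.1713,-0.1263,0],0],[0.5,[-0.1713,-0.1263,0],0],[0.5,[-0.1713,-0.1263,0],0],[0.5,[-0.1713,-0.1263,0],0],[0.5,[-0.1713,-0.1263,0],0],[0.5,[-0.1713,-0.1263,0],0],[0.5,[-0.1713,-0.1263,0],0],[0.5,[-0.1713,-0.1263,0],0],[0.5,[-0.1713,-0.1263,0],0],[0.5,[-0.1713,-0.1263,0],0],[0.5,[0,0,0.06],0.0283],[0.5,[0,0,0.06],0.0283],[0.5,[0,0,0.06],0.0283],[0.5,[0,0,0.06],0.0283],[0.5,[0,0,0],0]]' 20
python3 - <<'E'
from h import *
from station import imaging,bot,finder
import cv2
np.set_printoptions(precision=3,suppress=True)
W=imaging.get_image("wrist"); cv2.imwrite("pics/w1.png",W["image"][:,:,::-1])
for n in ["isolator_post","isolator","isolator_axis"]:
    print(n,[(d["xy"],d["p"],onz(W,d["xy"],90)) for d in finder.find_in(n,W)[:2]])
s=bot.get_state(); print(s["tcp_pos"],s["tool_rot"],s["q"],s["ft_force"])
E
```

```text
time_s: 3.52
tcp_pos: [546.0, 63.0, 343.4]
tool_rot: [0.461, 0.887, -0.001, -0.001]
ft_force: [-0.7, 0.4, 0.6]
width: 42.7
gripper_force: 0.0
isolator_post [([317.5, 308.0], 0.84, array([564.714,  35.215,  90.   ]))]
isolator [([319.2, 308.1], 0.63, array([565.567,  35.735,  90.   ])), ([205.7, 313.4], 0.32, array([512.82 ,  -5.638,  90.   ]))]
isolator_axis [([283.3, 320.8], 0.98, array([552.991,  16.604,  90.   ]))]
[546.756  62.923 345.69 ] [0.461 0.887 0.    0.001] [-0.105  0.147  1.73  -0.     1.263 -0.717] [-0.654 -0.412 -0.184]
```

View pics/w1.png

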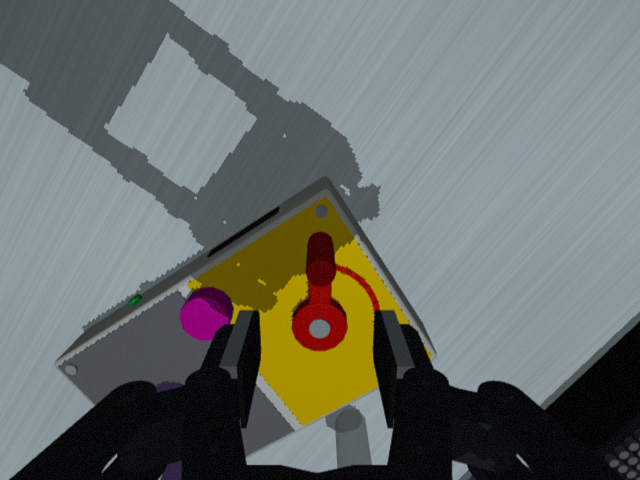

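The wrist view shows the hub top at (319,328) and the post top at about (320,241), with the tool centred on the crank's line. I'll check those pixels against heights.

Run:
```python
from h import *
from station import imaging,bot,finder
np.set_printoptions(precision=3,suppress=True)
W=imaging.get_image("wrist")
print(onz(W,(319,328),62),onz(W,(320,241),112),onz(W,(320,275),62),onz(W,(206,308),68), -W["R"].T@W["t"])
```

```text
[585.505  10.123  62.   ] [539.898  75.274 112.   ] [563.537  42.447  62.   ] [514.717 -17.107  68.   ] [498.369 131.35  315.303]
```

Run:
```python
from h import *
from station import imaging,bot,finder
import cv2
np.set_printoptions(precision=3,suppress=True)
W=imaging.get_image("wrist"); cv2.imwrite("pics/w2.png",cv2.resize(W["image"][210:370,210:430,::-1],(770,560),interpolation=cv2.INTER_CUBIC))
for r in (240,255,265,270,275,280): print(r,onz(W,(320,r),112),onz(W,(320,r),62))
```

```text
240 [539.575  75.723 112.   ] [549.706  62.034  62.   ]
255 [544.243  69.098 112.   ] [555.523  53.779  62.   ]
265 [547.42   64.589 112.   ] [559.481  48.162  62.   ]
270 [549.028  62.306 112.   ] [561.485  45.318  62.   ]
275 [550.649  60.005 112.   ] [563.505  42.45   62.   ]
280 [552.285  57.684 112.   ] [565.543  39.558  62.   ]
```

View pics/w2.png

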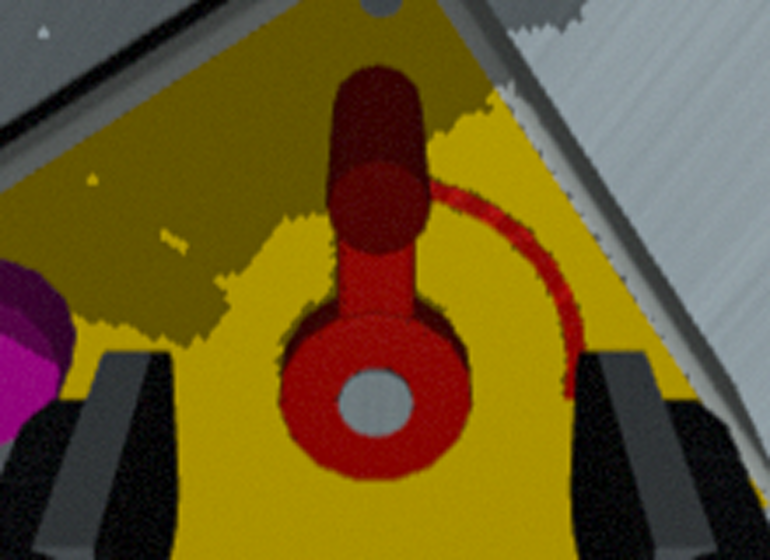

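The post top is at about (318,269), which gives (548,62) and agrees with the triangulation. The tool is centred, so I'll descend and half-close to form a cage.

```bash
python3 -m pendant '[[0.5,[0,0,0.1],0],[0.5,[0,0,0.1],0],[0.5,[0,0,0.1],0],[0.5,[0,0,0.1],0],[0.3,[0,0,0],0],[0.3,[0,0,0],0]]' 20
python3 -m pendant '[[0.3,[-0.0008,0.0192,0],0.0127],[0.3,[-0.0008,0.0192,0],0.0127],[0.3,[-0.0008,0.0192,0],0.0127],[0.3,[0,0,0],0]]'
```

```text
time_s: 4.58
tcp_pos: [547.0, 62.9, 246.0]
tool_rot: [0.462, 0.887, 0.0, 0.001]
ft_force: [0.5, -0.8, -0.0]
width: 25.5
gripper_force: 0.0
time_s: 5.08
tcp_pos: [559.7, 69.6, 246.2]
tool_rot: [0.564, 0.826, 0.0, 0.001]
ft_force: [-1.1, -0.4, 0.6]
width: 25.6
gripper_force: 0.5
```

```bash
python3 -m pendant '[[0.3,[-0.0008,0.0192,0],0.0127],[0.3,[-0.0008,0.0192,0],0.0127],[0.3,[-0.0008,0.0192,0],0.0127],[0.3,[-0.0008,0.0192,0],0.0127],[0.3,[-0.0008,0.0192,0],0.0127]]'
python3 - <<'E'
from h import *
from station import imaging,bot,finder
import cv2
np.set_printoptions(precision=3,suppress=True)
W=imaging.get_image("wrist"); cv2.imwrite("pics/w3.png",W["image"][:,:,::-1])
s=bot.get_state(); print(s["tcp_pos"],s["tool_rot"],s["q"],s["ft_force"],s["gripper_force"])
E
```

```text
time_s: 5.7
tcp_pos: [582.6, 73.8, 245.7]
tool_rot: [0.717, 0.697, -0.0, -0.0]
ft_force: [-4.2, -0.4, 2.9]
width: 25.7
gripper_force: 2.0
[583.092  73.768 245.744] [0.718 0.696 0.    0.   ] [-0.08   0.361  1.687  0.     1.092 -0.048] [-3.036  1.05   1.425] 1.2720110267400742
```

View pics/w3.png

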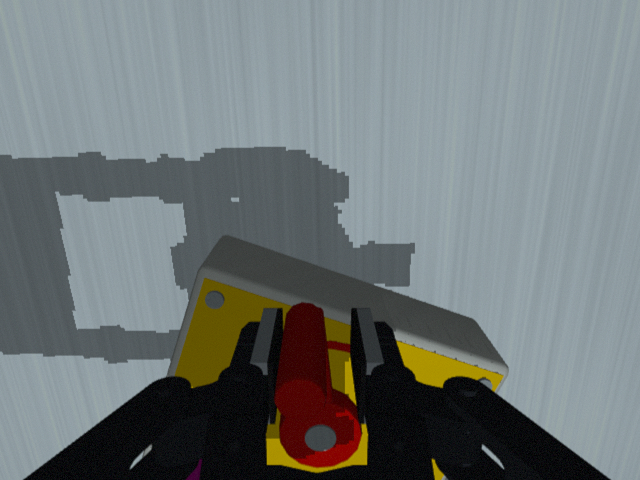

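The post rides on the trailing pad at about 4 N, and I estimate the crank at 0.63 rad. From here I'll go slower. The arm is stiff, so each call moves a small amount and I read the force after it.

```bash
python3 -m pendant '[[0.3,[-0.0002,0.0096,0],0.0064],[0.3,[-0.0002,0.0096,0],0.0064]]'; python3 -c "
from station import bot; s=bot.get_state(); print(s['joint_velocities'].round(4),s['effort'].round(2))"
```

```text
time_s: 6.0
tcp_pos: [587.3, 73.5, 245.4]
tool_rot: [0.744, 0.668, -0.0, -0.0]
ft_force: [-3.5, -0.2, 4.0]
width: 25.7
gripper_force: 1.9
[ 3.000e-04  4.220e-02 -5.660e-02  2.000e-03  1.160e-02  3.194e-01] [-4.400e-01 -4.329e+01 -2.994e+01  2.000e-02 -1.160e+00 -3.400e-01]
```

```bash
python3 -m pendant '[[0.3,[-0.0001,0.0048,0],0.0032],[0.3,[-0.0001,0.0048,0],0.0032]]'
```

```text
time_s: 6.25
tcp_pos: [589.8, 73.2, 245.1]
tool_rot: [0.758, 0.653, 0.0, -0.0]
ft_force: [-3.6, 1.7, 2.9]
width: 25.8
gripper_force: 2.0
```

```bash
python3 -m pendant '[[0.3,[-0.0001,0.0048,0],0.0032],[0.3,[-0.0001,0.0048,0],0.0032]]'
```

```text
time_s: 6.5
tcp_pos: [592.2, 72.8, 244.7]
tool_rot: [0.771, 0.637, 0.0, -0.0]
ft_force: [-3.1, 1.4, 2.7]
width: 25.4
gripper_force: 2.0
```

```bash
python3 -m pendant '[[0.3,[-0.0001,0.0048,0],0.0032],[0.3,[-0.0001,0.0048,0],0.0032]]'
```

```text
time_s: 6.75
tcp_pos: [594.6, 72.2, 244.7]
tool_rot: [0.784, 0.621, 0.0, -0.0]
ft_force: [-3.9, 2.4, 2.4]
width: 25.8
gripper_force: 2.1
```

```bash
python3 -m pendant '[[0.3,[-0.0001,0.0048,0],0.0032],[0.3,[-0.0001,0.0048,0],0.0032]]'
```

```text
time_s: 7.0
tcp_pos: [596.9, 71.6, 244.6]
tool_rot: [0.796, 0.605, 0.0, -0.0]
ft_force: [-3.5, 4.0, 2.9]
width: 25.7
gripper_force: 2.2
```

```bash
python3 -m pendant '[[0.3,[-0.0001,0.0048,0],0.0032],[0.3,[-0.0001,0.0048,0],0.0032]]'
```

```text
time_s: 7.25
tcp_pos: [599.2, 70.9, 244.6]
tool_rot: [0.808, 0.589, 0.0, -0.0]
ft_force: [-2.6, 4.4, 2.1]
width: 25.7
gripper_force: 2.2
```

```bash
python3 -m pendant '[[0.3,[-0.0001,0.0048,0],0.0032],[0.3,[-0.0001,0.0048,0],0.0032]]'
```

```text
time_s: 7.5
tcp_pos: [601.5, 70.2, 244.6]
tool_rot: [0.82, 0.572, 0.0, -0.0]
ft_force: [-2.4, 4.2, 2.3]
width: 25.7
gripper_force: 2.2
```

```bash
python3 -m pendant '[[0.3,[-0.0001,0.0048,0],0.0032],[0.3,[-0.0001,0.0048,0],0.0032]]'
```

```text
time_s: 7.75
tcp_pos: [603.7, 69.3, 244.6]
tool_rot: [0.831, 0.556, 0.0, -0.0]
ft_force: [-3.2, 3.5, 1.0]
width: 25.7
gripper_force: 2.3
```

```bash
python3 -m pendant '[[0.3,[-0.0001,0.0048,0],0.0032],[0.3,[-0.0001,0.0048,0],0.0032]]'
```

```text
time_s: 8.0
tcp_pos: [605.9, 68.4, 244.6]
tool_rot: [0.842, 0.539, 0.0, -0.0]
ft_force: [-3.1, 4.3, 2.2]
width: 26.0
gripper_force: 2.3
```

```bash
python3 -m pendant '[[0.3,[-0.0001,0.006,0],0.004],[0.3,[-0.0001,0.006,0],0.004]]'
```

```text
time_s: 8.25
tcp_pos: [608.2, 67.3, 244.5]
tool_rot: [0.856, 0.518, -0.0, -0.001]
ft_force: [-6.1, 5.8, 3.7]
width: 25.5
gripper_force: 3.8
```

The force has doubled to about 8 N, so the crank has met the bolt. I'll continue in 1 mm steps.

```bash
python3 -m pendant '[[0.3,[0,0.002,0],0.0013],[0.3,[0,0.002,0],0.0013]]'
```

```text
time_s: 8.5
tcp_pos: [609.1, 66.9, 244.5]
tool_rot: [0.86, 0.511, -0.0, -0.001]
ft_force: [-4.3, 6.2, 4.0]
width: 25.5
gripper_force: 3.7
```

```bash
python3 -m pendant '[[0.3,[0,0.002,0],0.0013],[0.3,[0,0.002,0],0.0013]]'
```

```text
time_s: 8.75
tcp_pos: [609.9, 66.4, 244.5]
tool_rot: [0.864, 0.504, -0.0, -0.001]
ft_force: [-4.5, 5.4, 4.0]
width: 25.9
gripper_force: 3.7
```

```bash
python3 -m pendant '[[0.3,[0,0.0024,0],0.0016],[0.3,[0,0.0024,0],0.0016]]'
```

```text
time_s: 9.0
tcp_pos: [611.0, 65.8, 244.5]
tool_rot: [0.869, 0.495, -0.0, -0.001]
ft_force: [-4.4, 5.7, 3.1]
width: 25.6
gripper_force: 3.7
```

```bash
python3 -m pendant '[[0.3,[0,0.0024,0],0.0016],[0.3,[0,0.0024,0],0.0016]]'
```

```text
time_s: 9.25
tcp_pos: [612.1, 65.2, 244.5]
tool_rot: [0.874, 0.486, -0.0, -0.001]
ft_force: [-4.4, 6.3, 3.2]
width: 25.7
gripper_force: 3.7
```

```bash
python3 -m pendant '[[0.3,[0,0.0024,0],0.0016],[0.3,[0,0.0024,0],0.0016]]'
```

```text
time_s: 9.5
tcp_pos: [613.1, 64.6, 244.5]
tool_rot: [0.879, 0.478, -0.0, -0.001]
ft_force: [-4.9, 6.3, 3.6]
width: 25.7
gripper_force: 3.7
```

```bash
python3 -m pendant '[[0.3,[0,0.0024,0],0.0016],[0.3,[0,0.0024,0],0.0016]]'
```

```text
time_s: 9.75
tcp_pos: [614.1, 64.0, 244.5]
tool_rot: [0.883, 0.469, -0.0, -0.001]
ft_force: [-5.0, 6.6, 3.4]
width: 26.2
gripper_force: 3.7
```

```bash
python3 -m pendant '[[0.3,[0,0.0024,0],0.0016],[0.3,[0,0.0024,0],0.0016]]'
```

```text
time_s: 10.0
tcp_pos: [615.1, 63.3, 244.5]
tool_rot: [0.888, 0.46, -0.0, -0.001]
ft_force: [-4.7, 5.8, 2.7]
width: 25.7
gripper_force: 3.7
```

```bash
python3 -m pendant '[[0.3,[0,0.0024,0],0.0016],[0.3,[0,0.0024,0],0.0016]]'
```

```text
time_s: 10.25
tcp_pos: [616.1, 62.7, 244.5]
tool_rot: [0.893, 0.451, -0.0, -0.001]
ft_force: [-4.7, 6.4, 3.4]
width: 25.4
gripper_force: 3.7
```

```bash
python3 -m pendant '[[0.3,[0,0.0024,0],0.0016],[0.3,[0,0.0024,0],0.0016]]'
```

```text
time_s: 10.5
tcp_pos: [617.1, 62.0, 244.5]
tool_rot: [0.897, 0.442, -0.0, -0.001]
ft_force: [-4.3, 6.5, 3.4]
width: 25.3
gripper_force: 3.7
```

```bash
python3 -m pendant '[[0.3,[0,0.0024,0],0.0016],[0.3,[0,0.0024,0],0.0016]]'
```

```text
time_s: 10.75
tcp_pos: [618.1, 61.3, 244.6]
tool_rot: [0.901, 0.433, 0.0, -0.001]
ft_force: [-4.1, 6.7, 3.3]
width: 25.8
gripper_force: 3.8
```

```bash
python3 -m pendant '[[0.3,[0,0.0024,0],0.0016],[0.3,[0,0.0024,0],0.0016]]'
```

```text
time_s: 11.0
tcp_pos: [619.0, 60.5, 244.5]
tool_rot: [0.906, 0.424, 0.0, -0.001]
ft_force: [-4.9, 6.8, 2.5]
width: 25.5
gripper_force: 3.8
```

```bash
python3 -m pendant '[[0.3,[0,0.0024,0],0.0016],[0.3,[0,0.0024,0],0.0016]]'
```

```text
time_s: 11.25
tcp_pos: [619.9, 59.8, 244.5]
tool_rot: [0.91, 0.415, 0.0, -0.001]
ft_force: [-3.6, 6.1, 3.9]
width: 25.8
gripper_force: 3.9
```

```bash
python3 -m pendant '[[0.3,[0,0.0024,0],0.0016],[0.3,[0,0.0024,0],0.0016]]'
```

```text
time_s: 11.5
tcp_pos: [620.8, 59.0, 244.6]
tool_rot: [0.914, 0.405, 0.0, -0.001]
ft_force: [-4.4, 7.4, 3.6]
width: 25.5
gripper_force: 3.9
```

```bash
python3 -m pendant '[[0.3,[0,0.0024,0],0.0016],[0.3,[0,0.0024,0],0.0016]]'
```

```text
time_s: 11.75
tcp_pos: [621.7, 58.2, 244.5]
tool_rot: [0.918, 0.396, 0.0, -0.001]
ft_force: [-3.8, 6.7, 2.6]
width: 25.5
gripper_force: 3.9
```

```bash
python3 -m pendant '[[0.3,[0,0.0024,0],0.0016],[0.3,[0,0.0024,0],0.0016]]'
```

```text
time_s: 12.0
tcp_pos: [622.6, 57.4, 244.6]
tool_rot: [0.922, 0.387, 0.0, -0.001]
ft_force: [-3.5, 7.2, 2.3]
width: 25.7
gripper_force: 3.9
```

```bash
python3 -m pendant '[[0.3,[0,0.0024,0],0.0016],[0.3,[0,0.0024,0],0.0016]]'
```

```text
time_s: 12.25
tcp_pos: [623.5, 56.6, 244.6]
tool_rot: [0.926, 0.378, 0.0, -0.001]
ft_force: [-4.1, 7.3, 2.0]
width: 25.9
gripper_force: 3.9
```

```bash
python3 -m pendant '[[0.3,[0,0.0024,0],0.0016],[0.3,[0,0.0024,0],0.0016]]'
```

```text
time_s: 12.5
tcp_pos: [624.4, 55.8, 244.6]
tool_rot: [0.93, 0.368, 0.0, -0.001]
ft_force: [-3.9, 8.1, 2.3]
width: 25.6
gripper_force: 3.9
```

```bash
python3 -m pendant '[[0.3,[0,0.0024,0],0.0016],[0.3,[0,0.0024,0],0.0016]]'
```

```text
time_s: 12.75
tcp_pos: [625.2, 54.9, 244.6]
tool_rot: [0.933, 0.359, 0.0, -0.001]
ft_force: [-3.6, 7.1, 2.2]
width: 25.8
gripper_force: 3.9
```

```bash
python3 -m pendant '[[0.3,[0,0.0024,0],0.0016],[0.3,[0,0.0024,0],0.0016]]'
```

```text
time_s: 13.0
tcp_pos: [626.0, 54.0, 244.6]
tool_rot: [0.937, 0.35, 0.0, -0.001]
ft_force: [-3.3, 7.2, 2.7]
width: 25.6
gripper_force: 4.0
```

```bash
python3 -m pendant '[[0.3,[0,0.0024,0],0.0016],[0.3,[0,0.0024,0],0.0016]]'
```

```text
time_s: 13.25
tcp_pos: [626.6, 53.4, 244.5]
tool_rot: [0.94, 0.34, -0.0, -0.001]
ft_force: [-5.2, 9.4, 4.2]
width: 25.7
gripper_force: 5.0
```

The force is climbing to about 10.5 N and the TCP fell short, so this looks like the stop. I'll confirm with 0.4 mm more.

```bash
python3 -m pendant '[[0.3,[0,0.0016,0],0.001]]'
```

```text
time_s: 13.38
tcp_pos: [626.7, 53.2, 244.5]
tool_rot: [0.941, 0.337, -0.0, -0.002]
ft_force: [-5.6, 9.6, 4.1]
width: 26.0
gripper_force: 5.4
```

```bash
python3 -m pendant '[[0.3,[0,0.0016,0],0.001]]'
```

```text
time_s: 13.5
tcp_pos: [626.8, 53.0, 244.4]
tool_rot: [0.942, 0.334, -0.0, -0.002]
ft_force: [-5.8, 9.7, 4.5]
width: 25.7
gripper_force: 5.8
```

```bash
python3 -m pendant '[[0.3,[0,0.002,0],0],[0.3,[0,0.002,0],0]]'
```

```text
time_s: 13.75
tcp_pos: [627.3, 52.6, 244.4]
tool_rot: [0.942, 0.335, -0.001, -0.003]
ft_force: [-7.7, 11.4, 5.1]
width: 26.0
gripper_force: 7.0
```

The crank is firm at the stop: about 14 N, rising linearly, at roughly 1.47 rad. I'll back off 5 mm, lift, and move to the selector.

```bash
python3 -m pendant '[[0.3,[0,-0.01,0],0],[0.3,[0,-0.01,0],0],[0.4,[0,0,-0.1],0],[0.5,[0,0,-0.1],0],[0.5,[0,0,-0.1],0],[0.5,[0,0,-0.1],0],[0.5,[-0.174,0.114,0],0],[0.5,[-0.174,0.114,0],0],[0.5,[-0.174,0.114,0],0],[0.5,[-0.174,0.114,0],0],[0.5,[0,0,0],-0.0278],[0.5,[0,0,0],-0.0278],[0.5,[0,0,0],-0.0278],[0.5,[0,0,0],-0.0278],[0.5,[0,0,0],-0.0278],[0.5,[0,0,0],-0.0278],[0.5,[0,0,0],-0.0278],[0.5,[0,0,0],-0.0278],[0.5,[0,0,0],-0.0278],[0.5,[0,0,0],0]]'
python3 - <<'E'
from h import *
from station import imaging,bot,finder
import cv2
np.set_printoptions(precision=3,suppress=True)
W=imaging.get_image("wrist"); cv2.imwrite("pics/w4.png",W["image"][:,:,::-1])
T=imaging.get_image("top"); cv2.imwrite("pics/t4.png",T["image"][:,:,::-1])
s=bot.get_state(); print(s["tcp_pos"],s["tool_rot"],s["q"],s["ft_force"])
R=W["R"];t=W["t"]
for p in [(561.2,-142.1,112),(561.2,-142.1,62),(533.3,-107.4,62)]:
    c=R@np.array(p)+t; print(W["fx"]*c[0]/c[2]+W["cx"],W["fy"]*c[1]/c[2]+W["cy"])
E
```

```text
time_s: 16.25
tcp_pos: [561.9, -144.3, 344.9]
tool_rot: [0.43, 0.903, -0.001, 0.001]
ft_force: [0.3, 0.0, 0.2]
width: 42.6
gripper_force: 0.0
[ 561.841 -144.073  344.844] [ 0.431  0.902 -0.     0.001] [-0.459  0.222  1.646 -0.001  1.273 -1.139] [ 0.752 -0.141 -0.592]
319.4527869899978 263.07329109200896
319.0320344674898 233.07942819165928
319.4631453281467 161.22681687368112
```

View pics/w4.png

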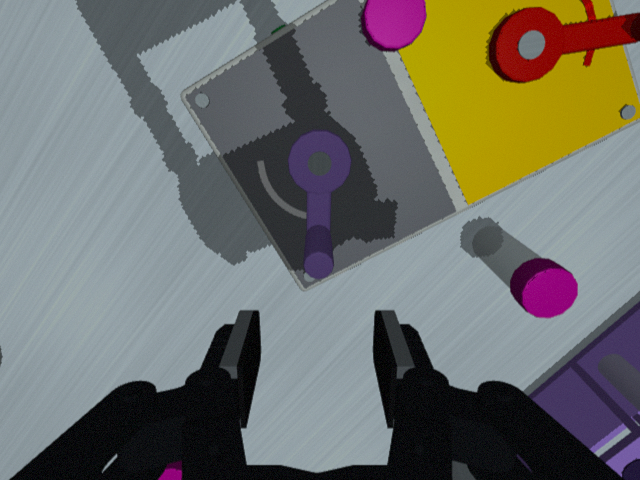

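The hub at (319,162) and post top at (319,264) match the predicted pixels. I'll correct by 2 mm, descend, cage the post, and probe gently for the lock.

```bash
python3 -m pendant '[[0.5,[0.0077,0.003,0.1],0],[0.5,[0,0,0.1],0],[0.5,[0,0,0.1],0],[0.5,[0,0,0.1],0],[0.3,[0,0,0],0],[0.3,[0,0,0],0]]'
python3 -m pendant '[[0.3,[0.0006,-0.0144,0],0.0127],[0.3,[0.0006,-0.0144,0],0.0127],[0.3,[0.0006,-0.0144,0],0.0127]]'
```

```text
time_s: 17.1
tcp_pos: [561.6, -141.9, 245.8]
tool_rot: [0.43, 0.903, -0.0, 0.001]
ft_force: [0.8, 0.9, -0.7]
width: 25.2
gripper_force: 0.0
time_s: 17.48
tcp_pos: [552.9, -147.4, 246.6]
tool_rot: [0.535, 0.845, 0.001, 0.002]
ft_force: [3.1, 1.8, -2.3]
width: 25.8
gripper_force: 1.8
```

```bash
python3 -m pendant '[[0.3,[0.0006,-0.0144,0],0.0127],[0.3,[0.0006,-0.0144,0],0.0127]]'
```

```text
time_s: 17.73
tcp_pos: [546.3, -150.0, 246.6]
tool_rot: [0.601, 0.799, 0.001, 0.002]
ft_force: [3.4, 1.5, -2.2]
width: 25.8
gripper_force: 1.8
```

```bash
python3 -m pendant '[[0.3,[0.0006,-0.0144,0],0.0127],[0.3,[0.0006,-0.0144,0],0.0127],[0.3,[0.0006,-0.0144,0],0.0127],[0.3,[0.0006,-0.0144,0],0.0127],[0.3,[0.0006,-0.0144,0],0.0127],[0.3,[0.0006,-0.0144,0],0.0127]]'
```

```text
time_s: 18.48
tcp_pos: [524.9, -151.1, 246.7]
tool_rot: [0.773, 0.634, 0.001, 0.002]
ft_force: [4.5, 0.5, -2.4]
width: 25.8
gripper_force: 1.7
```

```bash
python3 -m pendant '[[0.3,[0.0006,-0.0144,0],0.0127],[0.3,[0.0006,-0.0144,0],0.0127],[0.3,[0.0006,-0.0144,0],0.0127],[0.3,[0.0006,-0.0144,0],0.0127],[0.3,[0.0006,-0.0144,0],0.0127]]'
```

```text
time_s: 19.1
tcp_pos: [508.5, -144.5, 246.8]
tool_rot: [0.884, 0.468, 0.002, 0.002]
ft_force: [3.7, 0.5, -2.0]
width: 25.3
gripper_force: 1.7
```

```bash
python3 -m pendant '[[0.3,[0.0003,-0.0108,0],0.0095],[0.3,[0.0003,-0.0108,0],0.0095],[0.3,[0.0001,-0.0054,0],0.0048]]'
```

```text
time_s: 19.48
tcp_pos: [503.2, -140.4, 246.8]
tool_rot: [0.916, 0.402, 0.002, 0.002]
ft_force: [2.6, -0.8, 2.0]
width: 25.5
gripper_force: 1.6
```

```bash
python3 -m pendant '[[0.3,[0.0001,-0.004,0],0.0036],[0.3,[0.0001,-0.004,0],0.0036]]'
```

```text
time_s: 19.73
tcp_pos: [501.2, -138.9, 245.8]
tool_rot: [0.925, 0.381, 0.001, 0.001]
ft_force: [2.9, -2.7, 1.6]
width: 25.8
gripper_force: 1.7
```

```bash
python3 -m pendant '[[0.3,[0.0001,-0.004,0],0.0036]]'
```

```text
time_s: 19.85
tcp_pos: [500.1, -137.9, 245.2]
tool_rot: [0.929, 0.371, 0.0, 0.001]
ft_force: [2.6, -3.1, 3.5]
width: 25.6
gripper_force: 1.7
```

```bash
python3 -m pendant '[[0.3,[0.0001,-0.004,0],0.0036]]'
```

```text
time_s: 19.98
tcp_pos: [499.7, -137.3, 245.1]
tool_rot: [0.933, 0.36, 0.001, 0.001]
ft_force: [5.9, -4.5, -0.9]
width: 25.3
gripper_force: 3.8
```

The force has jumped from about 3.5 N to 7.5 N at the predicted angle, so the selector is at its stop. I'll back off, lift, swing clear and look.

```bash
python3 -m pendant '[[0.3,[0,0.01,0],0],[0.3,[0,0.01,0],0],[0.3,[0,0,-0.1],0],[0.3,[0,0,-0.1],0],[0.3,[0,0,-0.1],0],[0.3,[0,0,-0.1],0],[0.3,[-0.2,0,0],0],[0.3,[-0.2,0,0],0],[0.3,[-0.2,0,0],0],[0.3,[0,0,0],0],[0.3,[0,0,0],0]]'
python3 - <<'E'
from station import imaging,bot
import cv2
T=imaging.get_image("top"); cv2.imwrite("pics/t5.png",cv2.resize(T["image"][130:340,230:510,::-1],(800,600),interpolation=cv2.INTER_CUBIC))
s=bot.get_state(); print(s["tcp_pos"],s["ft_force"],s["joint_velocities"])
E
```

```text
time_s: 21.35
tcp_pos: [391.6, -241.2, 344.2]
tool_rot: [0.933, 0.36, -0.0, -0.001]
ft_force: [0.9, -0.5, 0.1]
width: 25.4
gripper_force: 0.0
[ 391.93880983 -240.90802354  344.27836719] [ 0.06479494 -0.20771149 -0.45936229] [ 0.01495787  0.00147969 -0.00523496 -0.00167304 -0.00175871 -0.00312511]
```

View pics/t5.png

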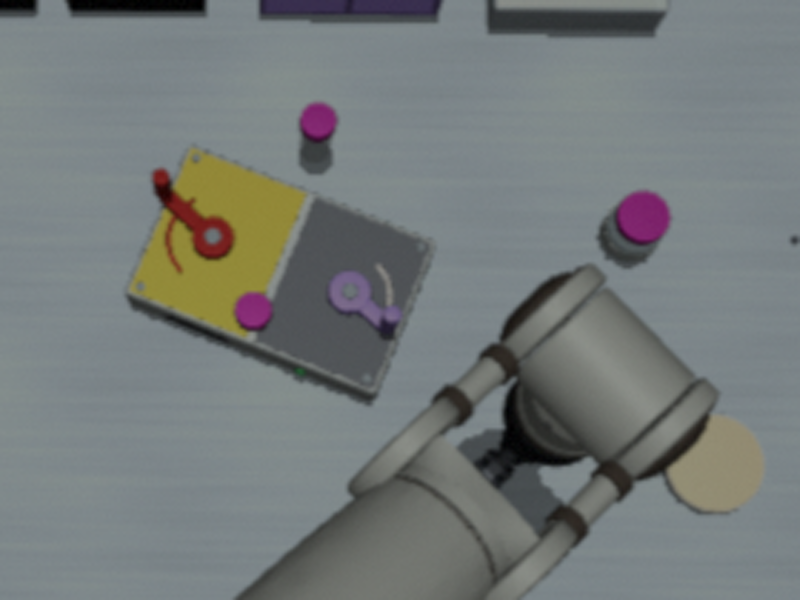

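The red crank's post is now at (162,180) and the purple crank's post at (388,318), so both are turned over. The cap, tube and jar have not moved, and the arm is clear of everything.

```bash
python3 -c "
from station import bot; print(bot.hand_in())"
```

```text
the job is handed in; nothing more can be done
None
```

The job is handed in: the isolator is at its stop (about 1.47 rad, peak about 14 N at the post), the selector is at its stop (about 1.4 rad, about 7.5 N), and none of the labware I could see was moved; the hand-in call gave no verdict.

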